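Show a pupil the next step of the coat-peg rack

TASK

Show the pupil which peg goes where on the coat-peg rack: with the fingertips about 3 cm above it, point down at the spare peg with the orange knob (the one that matches the pegs in the rack) and dwell there for about two seconds, then point in the same way at the rack's one empty hole for about two seconds, and finish still pointing at it. Touch nothing and leave everything where it stands; on the way pass high over the other pegs and the plain dowel, so that you never seem to point at one of them.

Things in the scene. Friction and masses are not known exactly. Their poses are not given: they have to be found in the camera images.
- orange_peg_top (a point): the spare peg to point at, with an ORANGE knob like those in the rack: wooden peg 70 mm tall: knob 38 mm dia. 16 mm thick, neck 18 mm dia., collar 28 mm dia. 6 mm thick, tenon 18 mm dia. 22 mm long. It stands loose and upright on the bench on its knob, tenon up; this point is the centre of its upper end, 70 mm above the bench. z up.
- blue_peg_top (a point): a wrong spare of the same shape with a BLUE knob: wooden peg 70 mm tall: knob 38 mm dia. 16 mm thick, neck 18 mm dia., collar 28 mm dia. 6 mm thick, tenon 18 mm dia. 22 mm long. It stands loose and upright on the bench on its knob, tenon up; this point is the centre of its upper end, 70 mm above the bench. z up.
- dowel_top (a point): a plain pale wooden dowel, 28 mm dia., 70 mm tall, standing loose on end; this point is the centre of its upper end. z up. The three spares change places from run to run, with at least 75 mm between their axes
- empty_hole (a point): the one EMPTY hole of the rack: 20 mm dia. through the board, seen as a dark round hole; this point is the centre of its mouth, level with the board's top, 22 mm above the bench. z up. Which of the four holes is empty changes from run to run
- rack: coat-peg rack: pale board 90 (x) by 400 (y) by 22 mm (z) lying fixed on the bench, its length roughly across in front of the robot; origin at the centre of its underside; four holes along its y axis at -150, -50, 50 and 150 mm; three are filled by pegs with orange knobs
- fitted_peg1_top (a point): a peg with an orange knob (38 mm dia.), glued upright in one of the rack's holes; this point is the centre of the knob's top, 70 mm above the bench and 48 mm above the board. z up
- fitted_peg2_top (a point): a peg with an orange knob (38 mm dia.), glued upright in one of the rack's holes; this point is the centre of the knob's top, 70 mm above the bench and 48 mm above the board. z up
- fitted_peg3_top (a point): a peg with an orange knob (38 mm dia.), glued upright in one of the rack's holes; this point is the centre of the knob's top, 70 mm above the bench and 48 mm above the board. z up
- glue: white bottle with orange cap, 56 mm dia., 150 mm tall, loose on the bench beyond the rack; origin at the centre of its underside. Further out, beyond the work: a green cordless driver (60 mm high) lying at the far right of the bench, an orange vise (170 mm high) at the right edge, a bin of offcuts (about 130 mm high) at the left edge, a low tray of dowels at the far edge
- hammer: hammer with a wooden handle, about 300 mm long, lying loose at the far side of the bench, roughly across; origin on its underside, x along the handle to the head
- sander: cork sanding block 100 x 60 x 40 mm, loose; origin at the centre of its underside
- pencil_pot: blue pot 72 mm dia., 90 mm tall, with pencils to about 160 mm, loose; origin at the centre of its underside

How it is judged:
By the outcome, as a careful person would: the job done as asked, in the order asked, and still so for the second after the job is handed in, with the robot touching nothing.
It also fails if it takes over 38 s, if anything falls off the work surface, if the arm or the gripper's body presses on something with over 40 N, if the wrist force passes 120 N, or if a joint passes its speed limit or range.

ROBOT

A 6-joint arm with a two-finger parallel gripper is mounted at the origin on the work surface. World frame = base frame: x ahead of the robot, y to its left, z up, the work surface at z = 0. Lengths are in mm, angles in degrees, forces in N, time in s.
With the tool pointing down it reaches from about 350 to 850 mm from the base axis. Payload 8.1 kg.
Tool frame: the origin (TCP) lies between the finger pads; the fingertips stand 14 mm ahead of it and the grasp point (between the pads) lies 5 mm behind it; z points along the fingers, x is the direction in which the jaws open and shut, and the axes are right-handed (so a half turn about z gives the same grasp; the last joint's range is limited). The gripper opens to 85 mm and grips with 20 to 120 N. Pads are 22 mm wide; open, the fingers measure 114 mm over their backs; the gripper's body (76 mm by 85 mm) begins 54 mm behind the grasp point. The pads swing forward as they close: fully open they stand 13 mm farther back than shut.
Start: joints at [-74.393, 7.471, 85.268, -0, 87.261, -4.893], TCP at [210.149, -561.999, 245.292] pointing down, gripper open.
Joint ranges: [-169.43, 169.43], [-51.17, 129.36], [1.28, 143.12], [-76.62, 256.62], [0, 156.53], [-152.29, 152.29]. Speed limits (degrees/s): [136.94, 136.94, 159.86, 180, 180, 180].

INTERFACE

Orientations are given as [roll, pitch, yaw] about the fixed x, y, z axes, in that order (R = Rz(yaw) Ry(pitch) Rx(roll)).
In Python, from bench import r, vision, job gives the robot as it stands.
- The arm moves only by the tool send_rows, never from a script. Its arguments are lists of equal length, an entry for each row: "dp": the shift along the world's x, y, z in mm, a list of three; "rot": the turn, a rotation vector about the world's x, y, z in rad, a list of three. In form: {"dp": [[tx, ty, tz], ...], "rot": [[wx, wy, wz], ...]}. A call has 1 to 5 rows; each row is the pose to reach, as a shift and turn from the pose commanded when the call began; what a row does not reach only later rows make up. A row lasts 1/8 s, in which the tool goes at most 62.5 mm and 10.7 degrees, less where a joint would pass 70% of its speed; a pose out of reach is approached as far as the arm can. A call with a gripper value outside its range is refused whole. "jaw" is the finger opening in mm, from 0 to 85.4, set as the call begins (left out, the last holds). The fingers move at their own pace and stop on an object; "force" is the grip in N (left out, the last holds). Time passes only in rows, so rows that repeat a pose let the fingers close. It gives the time, the measured TCP pose, the force and the opening at its end, in the units of the state.
- r.sense(): the state, without advancing time (a new reading comes with each control period).
- vision.snapshot(name): name is "scene" or "top" or "wrist"; returns a dict with "pixels" (420x560x3 uint8, red, green, blue), "depth" (420x560 float32, mm along the optical axis (not along the pixel's ray), 0 where there is no reading), "intrinsics" (3x3 intrinsics, pixels), "k1" (the pictures are not rectified: a ray, as slopes to the right and down, at radius r is drawn at 1 + k1 r^2 times it, then the intrinsics apply), "world_from_camera" (4x4, takes a point from camera to world coordinates); the wrist camera has in their place "T_tool_cam" (4x4, takes a point from camera to tool coordinates, whose origin is the TCP and whose axes are the tool frame's). Camera axes: x right, y down, z forward; pixel columns grow to the right and rows downward; lengths in mm; the calibration is good to about 2 mm. A picture is of the moment at which its call begins: read the wrist's pose just before it.
- job.hand_in(): hands the job in, once; it reports no verdict.
The state is a dict: "time": time; "joint_pos": joint angles; "qd": joint speeds; "joint_efforts": joint torques, N m; "tool_pos": TCP position; "tcp_rot": TCP orientation; "ft_force": force on the tool from outside, world axes, zero at the start; "wrist_torque": the same for the moment, N m; "finger_gap": finger opening in mm.
Only numpy, scipy, OpenCV 4.12 (cv2) and the standard library are available. Lean on these libraries where they do the work, as an engineer would, in place of code of your own. Each camera call takes 0.05 s, during which the arm holds its last target.

## Working session

There is one attempt and no reset: what is moved stays moved. The work goes in short steps, Python scripts to look and compute and a tool call to move; the robot and the scene stay as the last step left them, time stands still between calls to the robot, and variables do not carry over. Pictures are saved under pics/ and viewed, and the job is handed in when it is done.

Besides the shell and the picture viewer there is one more tool, called by a JSON object that holds its "fn" and its "kwargs", one argument or row to a line. send_rows: Moves the arm, as the interface text tells. Its arguments: {"type":"object","properties":{"dp":{"type":"array"},"rot":{"type":"array"},"jaw":{"type":"number"},"force":{"type":"number"}},"required":["dp","rot"]}

```bash
mkdir -p pics; python3 - <<'E'
from bench import r,vision,job
import cv2,numpy as np
s=r.sense();print(s['time'],s['tool_pos'],s['tcp_rot'],s['finger_gap'])
for n in("scene","top"):
    d=vision.snapshot(n);np.savez(n+'.npz',**{k:np.array(v) for k,v in d.items()})
    cv2.imwrite(f'pics/{n}1.png',d['pixels'][:,:,::-1]);print(d['intrinsics'],d['k1'],d['world_from_camera'])
E
```

```text
0.0 [ 209.98706833 -561.51052826  244.23697039] [-1.79992215e+02  1.04758028e-01 -6.95021619e+01] 85.54856963086841
[[419.33137998   0.         282.16449431]
 [  0.         419.33137998 214.48759735]
 [  0.           0.           1.        ]] -0.11187796092338119 [[ 2.64103486e-01  6.90121923e-01 -6.73781181e-01  1.28564559e+03]
 [ 9.64374297e-01 -1.99971561e-01  1.73186575e-01 -8.65262921e+01]
 [-1.52172224e-02 -6.95516431e-01 -7.18349031e-01  8.08299539e+02]
 [ 0.00000000e+00  0.00000000e+00  0.00000000e+00  1.00000000e+00]]
[[501.33770495   0.         272.47466348]
 [  0.         501.33770495 208.96935929]
 [  0.           0.           1.        ]] -0.02731518193412757 [[ 4.15348425e-03 -9.87200304e-01  1.59431204e-01  3.76879995e+02]
 [-9.99980330e-01 -3.35100791e-03  5.30188889e-03  7.98151714e+01]
 [-4.69977110e-03 -1.59450089e-01 -9.87194804e-01  1.15932421e+03]
 [ 0.00000000e+00  0.00000000e+00  0.00000000e+00  1.00000000e+00]]
```

View pics/top1.png

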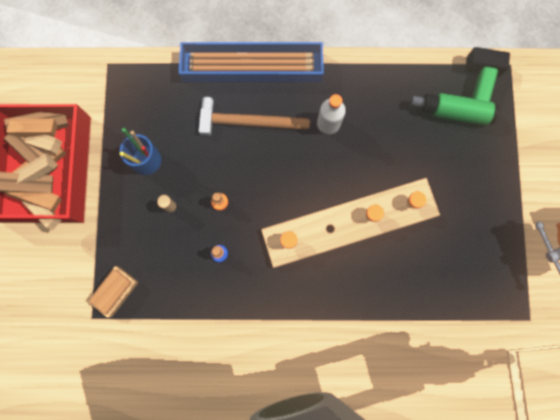

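View pics/scene1.png

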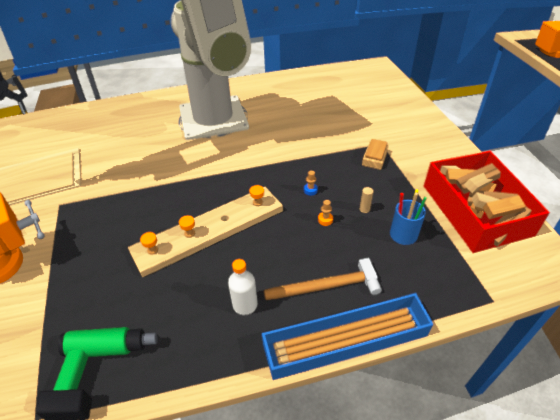

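The top view shows fitted knobs near (288,240), (375,213) and (417,200), and the dark empty hole near (330,229). The orange spare is near (220,202), the blue one near (220,254) and the dowel near (166,204). The scene view shows the same layout.

```bash
cat >h.py <<'E'
import numpy as np,cv2
def load(n): return dict(np.load(n+'.npz'))
def ray(d,u,v,W=None):
    K=d['intrinsics'];W=d['world_from_camera'] if W is None else W
    x=(u-K[0,2])/K[0,0];y=(v-K[1,2])/K[1,1]
    rd=np.hypot(x,y);q=rd
    for _ in range(20): q=rd/(1+float(d['k1'])*q*q)
    s=q/rd if rd>0 else 1
    return W[:3,3],W[:3,:3]@np.array([x*s,y*s,1])
def onz(d,u,v,z,W=None):
    o,k=ray(d,u,v,W);return o+k*(z-o[2])/k[2]
def blobs(m,amin=15):
    n,l,s,c=cv2.connectedComponentsWithStats(m.astype('uint8'));return [(s[i,4],c[i].round(1),s[i,:4]) for i in range(1,n) if s[i,4]>=amin]
E
python3 - <<'E'
from h import *
for n in('top','scene'):
    d=load(n);hsv=cv2.cvtColor(d['pixels'],cv2.COLOR_RGB2HSV)
    H,S,V=cv2.split(hsv)
    print(n)
    for nm,m in(('or',(H>7)&(H<19)&(S>215)&(V>150)),('bl',(H>105)&(H<125)&(S>180)&(V>80))):
        for a,c,b in blobs(m):
            z=62 if nm=='or' else 8
            print(nm,a,c,b,onz(d,*c,70 if n=='top' else 62)[:2].round(),onz(d,*c,8)[:2].round())
    # hole
    u0,v0=(330,229) if n=='top' else (224,218)
    m=np.zeros(V.shape,bool);m[v0-7:v0+8,u0-7:u0+8]=(V<110)[v0-7:v0+8,u0-7:u0+8]
    for a,c,b in blobs(m,5): print('hole',a,c,b,onz(d,*c,22).round(1))
    for(k,(u,v)) in {'A':(220,200),'B':(220,254)}.items() if n=='top' else {'A':(326,213),'B':(312,182)}.items():
        cv2.imwrite(f'pics/{n}_{k}.png',cv2.resize(d['pixels'][v-30:v+30,u-40:u+40,::-1],None,fx=8,fy=8,interpolation=0))
        dz=[]
        for vv in range(v-22,v+18):
            for uu in range(u-16,u+17):
                z=d['depth'][vv,uu]
                if z>0:
                    o,kk=ray(d,uu,vv);p=o+kk*z
                    if 62<p[2]<80:dz.append(p)
        dz=np.array(dz);print(k,len(dz),dz.mean(0).round(1) if len(dz) else '')
E
```

```text
top
hole 25 [329.8 228.5] [327 226   6   6] [515.8 -45.2  22. ]
A 53 [580.6 209.8  69.2]
B 55 [460.6 208.   69.5]
scene
or 582 [549.1  39.6] [536  22  24  36] [-159. 1582.] [-264. 1703.]
or 57 [256.  194.6] [249 186  15  13] [497.  47.] [440.  57.]
or 1159 [  9.  247.1] [  0 193  24  90] [ 506. -581.] [ 450. -617.]
or 91 [325.1 219.6] [318 213  15  13] [632. 190.] [584. 210.]
or 57 [187.8 226.9] [181 221  13  10] [ 562. -138.] [ 510. -142.]
or 60 [150.  243.6] [142 237  15  11] [ 591. -232.] [ 541. -242.]
or 61 [239.2 268.1] [232 260  14  13] [719. -42.] [678. -38.]
bl 8979 [81.5 31.5] [  0   0 179  79] [-865. -510.] [-1020.  -541.]
bl 21429 [422.4  50.4] [243   0 317 150] [-167.  903.] [-272.  975.]
bl 95 [310.1 190.2] [304 184  14  12] [521. 187.] [465. 207.]
bl 817 [405.8 225.3] [391 200  34  44] [704. 372.] [662. 405.]
bl 30 [557.9 227.3] [555 221   5  12] [821. 745.] [787. 805.]
bl 3468 [347.6 333.9] [262 294 170  84] [935. 130.] [909. 146.]
bl 639 [514.8 350. ] [472 308  84  88] [1066.  431.] [1050.  469.]
A 43 [583.3 211.4  68. ]
B 35 [462.9 209.   67.2]
```

View pics/top_A.png

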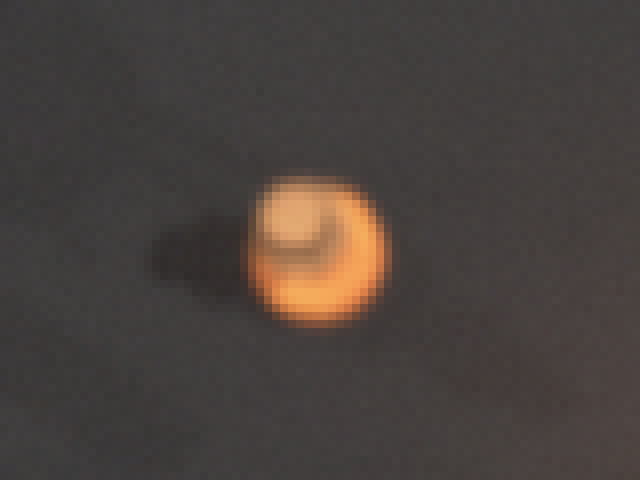

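View pics/scene_A.png

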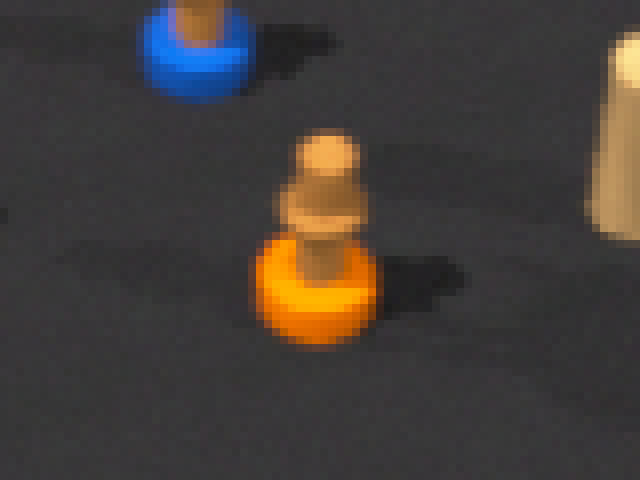

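```bash
python3 - <<'E'
from h import *
t=load('top');s=load('scene')
print('orange',onz(t,216,196.8,70).round(1),onz(s,326.2,201.6,70).round(1))
def knob(d,pts,zz):
    H,S,V=cv2.split(cv2.cvtColor(d['pixels'],cv2.COLOR_RGB2HSV))
    print([tuple(map(int,(H[v,u],S[v,u],V[v,u]))) for u,v in pts])
    for a,c,b in blobs((H>5)&(H<22)&(S>170)&(V>170),20):
        if min(np.hypot(*(c-np.array(p))) for p in pts)<9: print(a,c,b,onz(d,*c,zz).round(1),onz(d,b[0]+(b[2]-1)/2,b[1]+(b[3]-1)/2,zz).round(1))
knob(t,[(288,240),(375,213),(417,200)],66)
knob(s,[(257,191),(187,224),(149,241)],62)
for n,d,u,v in(('t',t,330,229),('s',s,224,218)):
    cv2.imwrite(f'pics/hole_{n}.png',cv2.resize(d['pixels'][v-25:v+25,u-60:u+60,::-1],None,fx=6,fy=6,interpolation=0))
    P=[]
    for vv in range(v-6,v+7):
        for uu in range(u-9,u+10):
            z=d['depth'][vv,uu]
            if z>0:
                o,k=ray(d,uu,vv);P.append((o+k*z)[2])
    print('board z',np.median(P))
E
cd pics; python3 -c "
import cv2,numpy as np
cv2.imwrite('hole_both.png',np.vstack([cv2.imread('hole_t.png')[:290],cv2.imread('hole_s.png')[:290]]))"
```

```text
orange [579.6 210.7  70. ] [580.4 210.2  70. ]
[(17, 151, 246), (18, 150, 246), (17, 151, 246)]
[(21, 255, 255), (21, 255, 255), (21, 255, 255)]
170 [256.3 191.4] [249 185  15  14] [485.5  50.5  62. ] [485.6  49.6  62. ]
202 [186.6 222.5] [179 215  16  16] [ 546.7 -139.6   62. ] [ 546.6 -139.8   62. ]
233 [148.5 240.3] [140 232  17  22] [ 579.6 -234.9   62. ] [ 586.3 -236.4   62. ]
board z 20.52533721529835
board z 20.886602311434842
```

View pics/hole_both.png

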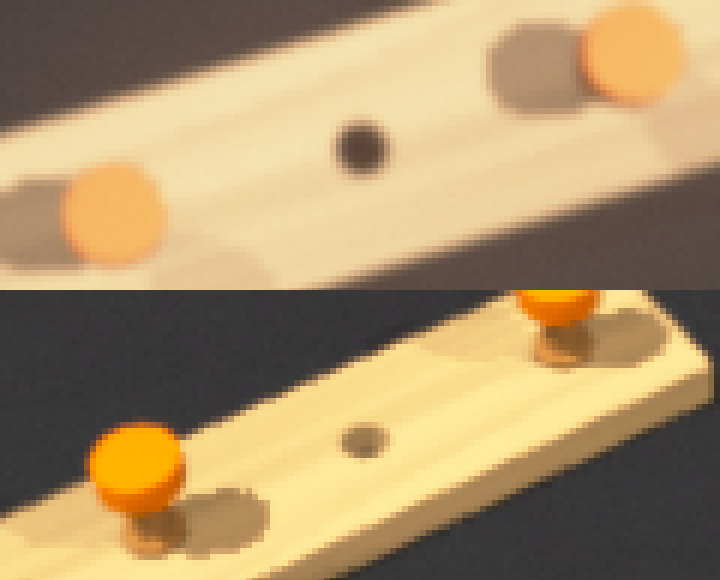

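Hole estimates agree: about (516,-45) from the top view, and (516,-44.6) from the midpoint of its neighbouring knobs. The orange peg top is about (580.5,210.5) in both views. I'll close the fingers, climb and travel high.

{"fn": "send_rows", "kwargs": {
  "dp": [
    [10, 20, 20],
    [25, 55, 40],
    [45, 95, 60],
    [65, 135, 70],
    [85, 175, 70]
  ],
  "rot": [
    [0, 0, 0],
    [0, 0, 0],
    [0, 0, 0],
    [0, 0, 0],
    [0, 0, 0]
  ],
  "jaw": 0
}}

```text
time: 0.72
tool_pos: [295.7, -386.0, 316.2]
tcp_rot: [-180.0, -0.1, -69.5]
ft_force: [0.8, -0.4, 0.2]
finger_gap: 0.1
```

{"fn": "send_rows", "kwargs": {
  "dp": [
    [20, 40, 0],
    [40, 80, 0],
    [60, 120, 0],
    [80, 160, 0],
    [100, 200, 0]
  ],
  "rot": [
    [0, 0, 0],
    [0, 0, 0],
    [0, 0, 0],
    [0, 0, 0],
    [0, 0, 0]
  ]
}}

```text
time: 1.35
tool_pos: [395.4, -185.6, 315.0]
tcp_rot: [180.0, 0.0, -69.5]
ft_force: [1.1, -0.7, 0.3]
finger_gap: -0.0
```

{"fn": "send_rows", "kwargs": {
  "dp": [
    [20, 40, 0],
    [40, 80, 0],
    [60, 120, 0],
    [80, 160, 0],
    [100, 200, 0]
  ],
  "rot": [
    [0, 0, 0],
    [0, 0, 0],
    [0, 0, 0],
    [0, 0, 0],
    [0, 0, 0]
  ]
}}

```text
time: 1.98
tool_pos: [495.4, 14.5, 314.9]
tcp_rot: [180.0, 0.0, -69.5]
ft_force: [1.1, -0.1, -0.2]
finger_gap: -0.2
```

{"fn": "send_rows", "kwargs": {
  "dp": [
    [20, 40, 0],
    [40, 80, 0],
    [60, 120, 0],
    [75, 160, 0],
    [85, 197, 0]
  ],
  "rot": [
    [0, 0, 0],
    [0, 0, 0],
    [0, 0, 0],
    [0, 0, 0],
    [0, 0, 0]
  ]
}}

```text
time: 2.6
tool_pos: [580.3, 211.4, 314.4]
tcp_rot: [179.9, 0.0, -69.5]
ft_force: [1.2, -0.7, 0.4]
finger_gap: -0.0
```

Descend most of the way, to TCP z≈150, then look.

{"fn": "send_rows", "kwargs": {
  "dp": [
    [0, 0, -40],
    [0, 0, -80],
    [0, 0, -120],
    [0, 0, -155],
    [0, 0, -165]
  ],
  "rot": [
    [0, 0, 0],
    [0, 0, 0],
    [0, 0, 0],
    [0, 0, 0],
    [0, 0, 0]
  ]
}}

```text
time: 3.22
tool_pos: [578.0, 209.4, 146.7]
tcp_rot: [179.7, 0.0, -69.5]
ft_force: [-1.3, 0.5, -0.3]
finger_gap: -0.2
```

```bash
python3 - <<'E'
from bench import r,vision,job
import cv2,numpy as np
from h import *
s=r.sense();print(s['tool_pos'],s['tcp_rot'],s['joint_pos'])
I=[]
for n in("scene","wrist"):
    d=vision.snapshot(n);np.savez(n+'2.npz',**{k:np.array(v) for k,v in d.items()});I.append(d['pixels'][:,:,::-1])
    if n=='scene':
        cv2.imwrite('pics/s2z.png',cv2.resize(d['pixels'][110:240,246:406,::-1],None,fx=4,fy=4,interpolation=0))
    else: cv2.imwrite('pics/w2.png',d['pixels'][:,:,::-1]);print(d['T_tool_cam'])
E
```

```text
[577.98562792 209.41162965 146.68285605] [ 1.79659845e+02  3.18808572e-02 -6.95000155e+01] [ 1.51386827e+01  1.37154992e+01  8.87063396e+01 -4.26386290e-05
  7.79198072e+01  8.46386126e+01]
[[ 9.99999498e-01 -4.00452690e-04 -9.17967445e-04  2.46216260e-01]
 [ 6.62562711e-04  9.51859701e-01  3.06533312e-01 -7.78431251e+01]
 [ 7.51024128e-04 -3.06533766e-01  9.51859489e-01 -1.28696670e+02]
 [ 0.00000000e+00  0.00000000e+00  0.00000000e+00  1.00000000e+00]]
```

View pics/s2z.png

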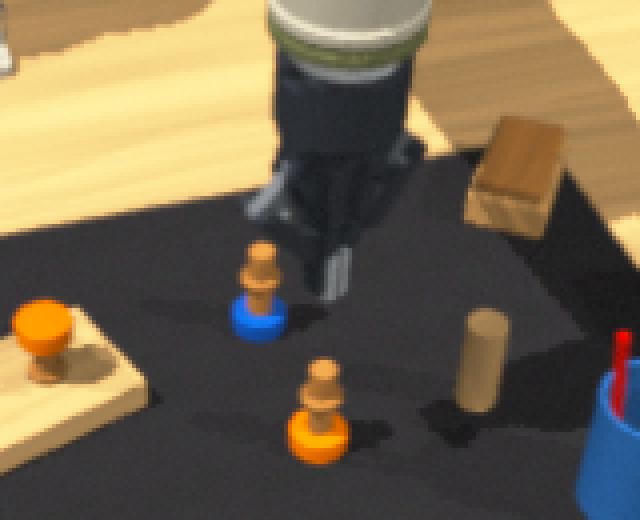

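View pics/w2.png

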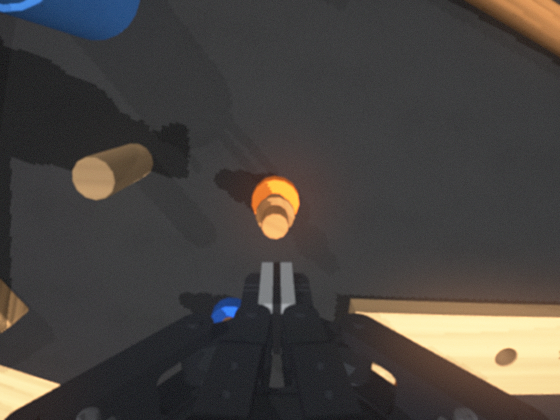

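The closed fingertip is above the orange spare: tip at about (328,184) in the full scene picture, peg top at (326,201). In the wrist view the peg top is at (275,226), with the tips at (277,264). Next I'll compute the tip height and the peg position from these.

```bash
python3 - <<'E'
from h import *
from scipy.spatial.transform import Rotation as R
s=load('scene2');
for v in(183,184,184.5):
    o,k=ray(s,328.8,v);t=(579-o[0])/k[0];print('tip ray at x=579',(o+k*t).round(1))
w=load('wrist2');T=np.eye(4);T[:3,:3]=R.from_euler('xyz',[179.66,.03,-69.5],degrees=True).as_matrix();T[:3,3]=[577.99,209.41,146.68]
W=T@w['T_tool_cam']
print('peg top wrist',onz(w,275,225.5,70,W).round(1))
print('hole wrist', onz(w,507,356,22,W).round(1))
# tip in tool frame: ray meets tool y=0
o,k=ray(w,277,263,w['T_tool_cam']);t=-o[1]/k[1];print('tip in tool at y=0',(o+k*t).round(1)); t=(-11-o[1])/k[1];print('y=-11',(o+k*t).round(1));t=(11-o[1])/k[1];print('y=+11',(o+k*t).round(1))
print(w['depth'][255:300:4,270].round(),w['depth'][255:300:4,286].round())
for u,v in((268,266),(286,266),(268,270)):
    o,k=ray(w,u,v,w['T_tool_cam']);print((o+k*w['depth'][v,u]).round(1))
E
```

```text
tip ray at x=579 [579.  213.6 130.6]
tip ray at x=579 [579.  213.8 127.3]
tip ray at x=579 [579.  213.9 125.7]
peg top wrist [580.6 211.3  70. ]
hole wrist [517.4 -44.5  22. ]
tip in tool at y=0 [ 0.4  0.  29.9]
y=-11 [  0.4 -11.    7.5]
y=+11 [ 0.5 11.  52.3]
[300. 302. 151. 148. 145. 142. 137. 135. 131. 129. 126. 123.] [300. 302. 151. 148. 144. 141. 138. 134. 132. 129. 126. 124.]
[ -3.5 -10.2   6.3]
[  4.3 -10.5   5.6]
[ -3.4 -10.5   1.9]
```

Three views agree on the peg top at about (580.4,210.7). The tip offset is consistent with about 14 mm. Now down to tip z≈100 (TCP 114), and dwell.

{"fn": "send_rows", "kwargs": {
  "dp": [
    [0, 0.5, -15],
    [0, 0.5, -28],
    [0, 0.5, -34],
    [0, 0.5, -36],
    [0, 0.5, -36]
  ],
  "rot": [
    [0, 0, 0],
    [0, 0, 0],
    [0, 0, 0],
    [0, 0, 0],
    [0, 0, 0]
  ]
}}

```text
time: 3.95
tool_pos: [580.3, 210.5, 114.4]
tcp_rot: [-180.0, -0.0, -69.5]
ft_force: [0.1, -0.3, 0.3]
finger_gap: -0.1
```

{"fn": "send_rows", "kwargs": {
  "dp": [
    [0, 0, 0],
    [0, 0, 0],
    [0, 0, 0],
    [0, 0, 0],
    [0, 0, 0]
  ],
  "rot": [
    [0, 0, 0],
    [0, 0, 0],
    [0, 0, 0],
    [0, 0, 0],
    [0, 0, 0]
  ]
}}

```text
time: 4.58
tool_pos: [580.1, 210.5, 114.3]
tcp_rot: [180.0, -0.0, -69.5]
ft_force: [-0.6, 0.1, -0.2]
finger_gap: -0.1
```

```bash
python3 - <<'E'
from bench import r,vision,job
import cv2,numpy as np
s=r.sense();print(s['time'],s['tool_pos'])
d=vision.snapshot("scene")
cv2.imwrite('pics/s3z.png',cv2.resize(d['pixels'][130:240,256:396,::-1],None,fx=5,fy=5,interpolation=0))
E
```

```text
4.575 [580.14744692 210.49676868 114.29667658]
```

View pics/s3z.png

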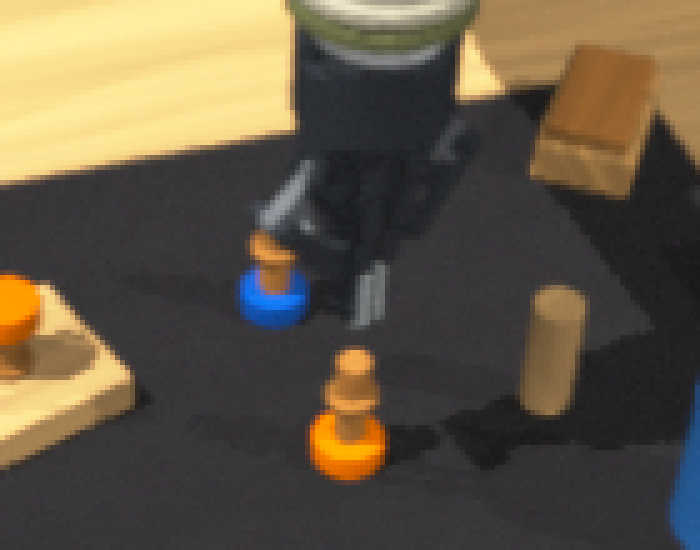

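The fingertip ends at about (329,195) in the full picture, just above the peg top at (326,201). Allowing for the pad width facing the camera, the gap is about 3 cm. Complete the dwell.

{"fn": "send_rows", "kwargs": {
  "dp": [
    [0, 0, 0],
    [0, 0, 0],
    [0, 0, 0],
    [0, 0, 0],
    [0, 0, 0]
  ],
  "rot": [
    [0, 0, 0],
    [0, 0, 0],
    [0, 0, 0],
    [0, 0, 0],
    [0, 0, 0]
  ]
}}

```text
time: 5.25
tool_pos: [580.1, 210.5, 114.3]
tcp_rot: [180.0, 0.0, -69.5]
ft_force: [-0.0, -0.5, -0.5]
finger_gap: -0.2
```

{"fn": "send_rows", "kwargs": {
  "dp": [
    [0, 0, 0],
    [0, 0, 0],
    [0, 0, 0],
    [0, 0, 0],
    [0, 0, 0]
  ],
  "rot": [
    [0, 0, 0],
    [0, 0, 0],
    [0, 0, 0],
    [0, 0, 0],
    [0, 0, 0]
  ]
}}

```text
time: 5.88
tool_pos: [580.2, 210.5, 114.3]
tcp_rot: [180.0, -0.0, -69.5]
ft_force: [0.5, 0.9, -0.0]
finger_gap: -0.2
```

{"fn": "send_rows", "kwargs": {
  "dp": [
    [0, 0, 0],
    [0, 0, 0],
    [0, 0, 0]
  ],
  "rot": [
    [0, 0, 0],
    [0, 0, 0],
    [0, 0, 0]
  ]
}}

```text
time: 6.25
tool_pos: [580.2, 210.5, 114.3]
tcp_rot: [180.0, 0.0, -69.5]
ft_force: [0.1, 0.2, -0.4]
finger_gap: -0.2
```

{"fn": "send_rows", "kwargs": {
  "dp": [
    [0, 0, 30],
    [0, 0, 75],
    [0, 0, 120],
    [0, 0, 160],
    [0, 0, 180]
  ],
  "rot": [
    [0, 0, 0],
    [0, 0, 0],
    [0, 0, 0],
    [0, 0, 0],
    [0, 0, 0]
  ]
}}

```text
time: 6.88
tool_pos: [581.0, 210.8, 297.3]
tcp_rot: [-179.8, -0.0, -69.5]
ft_force: [-1.5, -0.5, 0.7]
finger_gap: 0.1
```

{"fn": "send_rows", "kwargs": {
  "dp": [
    [-6, -25, 0],
    [-18, -70, 0],
    [-29, -115, 0],
    [-40, -160, 0],
    [-51, -205, 0]
  ],
  "rot": [
    [0, 0, 0],
    [0, 0, 0],
    [0, 0, 0],
    [0, 0, 0],
    [0, 0, 0]
  ]
}}

```text
time: 7.5
tool_pos: [528.2, 4.2, 293.0]
tcp_rot: [179.9, 0.0, -69.5]
ft_force: [1.1, -0.1, -0.2]
finger_gap: -0.1
```

{"fn": "send_rows", "kwargs": {
  "dp": [
    [-9, -35, 0],
    [-13, -50.5, -10],
    [-13, -50.5, -50],
    [-13, -50.5, -95],
    [-13, -50.5, -135]
  ],
  "rot": [
    [0, 0, 0],
    [0, 0, 0],
    [0, 0, 0],
    [0, 0, 0],
    [0, 0, 0]
  ]
}}

```text
time: 8.12
tool_pos: [515.2, -44.2, 156.3]
tcp_rot: [179.9, 0.1, -69.5]
ft_force: [0.1, 0.3, 0.3]
finger_gap: 0.1
```

{"fn": "send_rows", "kwargs": {
  "dp": [
    [0, 0, -35],
    [0, 0, -55],
    [0, 0, -55]
  ],
  "rot": [
    [0, 0, 0],
    [0, 0, 0],
    [0, 0, 0]
  ]
}}

```text
time: 8.5
tool_pos: [513.9, -44.0, 101.1]
tcp_rot: [179.7, 0.2, -69.5]
ft_force: [-0.5, -0.6, 0.3]
finger_gap: 0.0
```

```bash
python3 - <<'E'
from bench import r,vision,job
import cv2,numpy as np
from h import *
from scipy.spatial.transform import Rotation as R
s=r.sense();print(s['time'],s['tool_pos'],s['tcp_rot'])
d=vision.snapshot("wrist");np.savez('wrist4.npz',**{k:np.array(v) for k,v in d.items()})
cv2.imwrite('pics/w4.png',d['pixels'][:,:,::-1])
T=np.eye(4);T[:3,:3]=R.from_euler('xyz',s['tcp_rot'],degrees=True).as_matrix();T[:3,3]=s['tool_pos'];W=T@d['T_tool_cam'];np.save('W4.npy',W)
V=d['pixels'].max(2)
for a,c,b in blobs((V[120:262,220:340]<110),30):
    c=c+[220,120];print(a,c,b,onz(d,*c,22,W).round(1))
E
```

```text
8.5 [513.88131708 -43.97688536 101.13296341] [179.72552384   0.1869973  -69.47113346]
3691 [281.4 134.9] [  0   0 120  34] [570.8 -25.7  22. ]
```

View pics/w4.png

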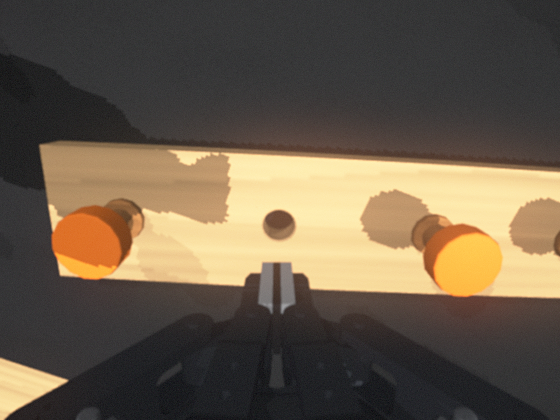

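The empty hole shows at (279,224), directly ahead of the closed tips, with fitted knobs to either side.

```bash
python3 - <<'E'
from h import *
w=load('wrist4');print(onz(w,279,224.5,22,np.load('W4.npy')).round(1))
E
```

```text
[517.2 -44.4  22. ]
```

{"fn": "send_rows", "kwargs": {
  "dp": [
    [0.5, 0, -16],
    [0.5, 0, -29],
    [0.5, 0, -36],
    [0.5, 0, -38],
    [0.5, 0, -38]
  ],
  "rot": [
    [0, 0, 0],
    [0, 0, 0],
    [0, 0, 0],
    [0, 0, 0],
    [0, 0, 0]
  ]
}}

```text
time: 9.18
tool_pos: [516.8, -45.0, 66.4]
tcp_rot: [-180.0, -0.0, -69.5]
ft_force: [0.1, -0.1, -0.7]
finger_gap: 0.2
```

{"fn": "send_rows", "kwargs": {
  "dp": [
    [0, 0, 0],
    [0, 0, 0],
    [0, 0, 0],
    [0, 0, 0],
    [0, 0, 0]
  ],
  "rot": [
    [0, 0, 0],
    [0, 0, 0],
    [0, 0, 0],
    [0, 0, 0],
    [0, 0, 0]
  ]
}}

```text
time: 9.8
tool_pos: [516.6, -45.0, 66.3]
tcp_rot: [-180.0, 0.0, -69.5]
ft_force: [0.3, -0.7, 0.0]
finger_gap: 0.2
```

{"fn": "send_rows", "kwargs": {
  "dp": [
    [0, 0, 0],
    [0, 0, 0],
    [0, 0, 0],
    [0, 0, 0],
    [0, 0, 0]
  ],
  "rot": [
    [0, 0, 0],
    [0, 0, 0],
    [0, 0, 0],
    [0, 0, 0],
    [0, 0, 0]
  ]
}}

```text
time: 10.42
tool_pos: [516.7, -45.0, 66.3]
tcp_rot: [-180.0, 0.0, -69.5]
ft_force: [0.6, -0.4, 0.5]
finger_gap: 0.0
```

{"fn": "send_rows", "kwargs": {
  "dp": [
    [0, 0, 0],
    [0, 0, 0],
    [0, 0, 0],
    [0, 0, 0],
    [0, 0, 0]
  ],
  "rot": [
    [0, 0, 0],
    [0, 0, 0],
    [0, 0, 0],
    [0, 0, 0],
    [0, 0, 0]
  ]
}}

```text
time: 11.05
tool_pos: [516.6, -45.0, 66.3]
tcp_rot: [180.0, 0.0, -69.5]
ft_force: [0.5, 1.0, -0.3]
finger_gap: 0.1
```

{"fn": "send_rows", "kwargs": {
  "dp": [
    [0, 0, 0],
    [0, 0, 0],
    [0, 0, 0]
  ],
  "rot": [
    [0, 0, 0],
    [0, 0, 0],
    [0, 0, 0]
  ]
}}

```text
time: 11.42
tool_pos: [516.6, -45.0, 66.3]
tcp_rot: [-180.0, 0.0, -69.5]
ft_force: [0.5, 0.3, 0.8]
finger_gap: 0.2
```

```bash
python3 - <<'E'
from bench import r,vision,job
import cv2,numpy as np
d=vision.snapshot("scene");s=r.sense();print(s['time'],s['tool_pos'],s['ft_force'])
cv2.imwrite('pics/s5.png',d['pixels'][:,:,::-1])
E
```

```text
11.475 [516.66867516 -44.98094093  66.29679481] [-0.52623488  0.36331292 -0.27931496]
```

View pics/s5.png

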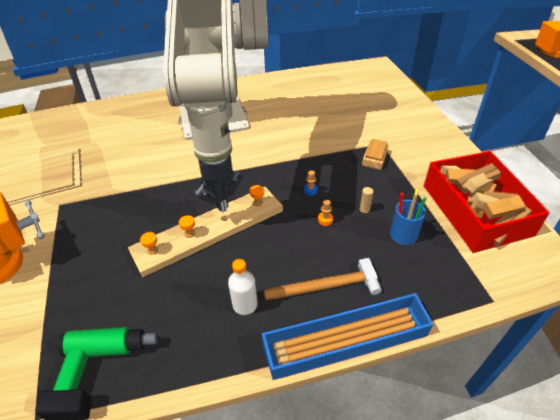

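The closed tips, near (224,210), point at the empty hole at (224,218). Everything else stands where it was, and the hold has lasted more than 2 s.

```bash
python3 -c "
from bench import job
print(job.hand_in())"
```

```text
the job is handed in; nothing more can be done
None
```

The arm pointed at the orange-knobbed spare peg, then at the rack's empty hole, and I handed the job in with it still pointing at the hole.

- **Peg:** with the fingers closed, the tips held about 3 cm above the peg top, at about (580, 210.5), for about 2.4 s.
- **Travel:** both moves went with the tips about 280–300 mm above the bench, well clear of everything below.
- **Hole:** the tips held about 3 cm above the hole, at about (516.5, -45), for about 2.3 s up to the hand-in.
- **Last checks:** the force readings stayed at noise level, about 1 N. The clock read about 11.5 s, and the final picture showed everything else where it started.
- **Agreement of measurements:** the views agreed on the peg and hole positions to about 2 mm. The tip height was less certain: it relies on the given 14 mm offset, and the pictures confirm it only to within several millimetres.

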